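# Clock the sample carousel onto the analyser's drive and start it

## Robot

A 6-joint arm with a two-finger parallel gripper is mounted at the origin on the work surface. World frame = base frame: x ahead of the robot, y to its left, z up, the work surface at z = 0. Lengths are in m, angles in rad, forces in N, time in s.
With the tool pointing down it reaches from about 0.3 to 0.875 m from the base axis. Payload 6.4 kg.
Tool frame: the origin (TCP) lies at the very end of the fingers, on their centre line; the grasp point (between the pads) lies tcp_to_grasp behind it (tcp_to_grasp is the distance from the TCP to the grasp point, in m); z points along the fingers, y is the direction in which the jaws open and shut (so a half turn about z gives the same grasp; the last joint's range is limited). The gripper opens to 85 mm and grips with 20 to 120 N. Pads are 22 mm wide; open, the fingers measure 114 mm over their backs; the gripper's body (76 mm by 85 mm) begins 54 mm behind the grasp point. The pads swing forward as they close: fully open they stand 13 mm farther back than shut.
Start: joints at [0.9, 0.181, 1.607, -0, 1.354, -0.206], TCP at [0.258, 0.514, 0.231] pointing down, gripper open.
Joint ranges: [-2.99, 2.99], [-0.89, 2.07], [0.3, 2.58], [-1.14, 4.28], [0, 2.63], [-3.12, 3.12]. Speed limits (rad/s): [2.57, 2.57, 3.01, 3.14, 3.14, 3.14].

## Interface

Orientations are given as a unit quaternion [w, x, y, z].
In Python, from bench import get_obs, camera, hand_in, tcp_to_grasp gives the robot as it stands.
- The arm moves only by the shell command python3 -m inch 'ROWS' [OPENING]. ROWS is JSON, a list of rows, each an object with "delta_pos": the shift along the tool's x, y, z in cm, a list of three; "rotation": the turn, a rotation vector about the tool's x, y, z in rad, a list of three. In form: [{"delta_pos": [x, y, z], "rotation": [rx, ry, rz]}, ...]. A call has 1 to 10 rows; each row shifts and turns the commanded pose from where the row before left it, along the tool's axes as they then stand; what a row does not reach is not made up. A row lasts 1/10 s, in which the tool goes at most 50 mm and 8.59 degrees, less where a joint would pass 70% of its speed; a pose out of reach is approached as far as the arm can. A call is refused whole if a number of a shift passes 5 or a number of a turn 0.15, either way. A call with a gripper value outside its range is refused whole. OPENING is the finger opening in cm, from 0 to 8.54, set as the call begins (- or left out, the last holds). The fingers move at their own pace and stop on an object; the grip force is fixed at half the most. Time passes only in rows, so rows that do not move let the fingers close. It gives the time, the measured TCP pose, the force and the opening at its end, in the units of the state.
- get_obs(): the state, without advancing time (a new reading comes with each control period).
- camera(name): name is "scene" or "top" or "wrist"; returns a dict with "color" (384x512x3 uint8, red, green, blue), "vfov" (degrees; the focal length in pixels is half the picture's height over the tangent of half this angle, whatever the lens; pixels are square), "cx", "cy" (the principal point, pixels), "k1" (the pictures are not rectified: a ray, as slopes to the right and down, at radius r is drawn at 1 + k1 r^2 times it, then the intrinsics apply), "eye" and "orientation" of the camera in the world; the wrist camera has in their place "T_tool_cam" (4x4, takes a point from camera to tool coordinates, whose origin is the TCP and whose axes are the flange's). Camera axes: x right, y down, z forward; pixel columns grow to the right and rows downward; lengths in m; the calibration is good to about 2 mm. A picture is of the moment at which its call begins: read the wrist's pose just before it. There is no depth.
- hand_in(): hands the job in, once; it reports no verdict.
The state is a dict: "time_s": time; "q": joint angles; "dq": joint speeds; "joint_efforts": joint torques, N m; "eef_pos": TCP position; "eef_rot": TCP orientation; "wrist_force": force on the tool from outside, world axes, zero at the start; "torque": the same for the moment, N m; "opening": opening from 0.0 (shut) to 1.0 (fully open).
Only numpy, scipy, OpenCV 4.12 (cv2) and the standard library are available. Lean on these libraries where they do the work, as an engineer would, in place of code of your own. Each camera call takes 0.05 s, during which the arm holds its last target.

## Task

The sample carousel has been set on the analyser's spindle but is still riding high on its drive plate: push it round by its pots until it drops fully home, and stop pushing as soon as it drops, so that the drive is not forced round. Then push the roller lever of the start switch well over to one side so that it trips, and let it spring back upright. Do not trip the switch before the carousel is home, and leave the bottles and other things on the counter where they are.

Things in the scene. Friction and masses are not known exactly. Their poses are not given: they have to be found in the camera images.
- carousel_mid (a point): Loose sample carousel, 0.7 kg: aluminium plate 164 mm in diameter, 8 mm thick, hub 39 mm wide rising 22 mm above it, and four identical upright capped pots fixed on the plate (27 mm wide, 45 mm tall, centres 62 mm from the axis). Point on the axis, level with the plate's upper face; z up; the pots stand in its +x, +y, -x and -y directions.
- seat (a point): Fixed point on the spindle's axis where carousel_mid lies when the carousel is fully home; a riding carousel is 13 mm higher. The carousel turns on the steel spindle (20 mm wide, fixed, tip 54 mm above this point). The axes are those of the analyser's box; the angle at which the carousel fits differs each time and is not given by them.
- hub_top (a point): Carousel's axis at the top of its hub. Under the plate, out of sight, three lugs ride on the drive plate. They fit its gaps at one angle only in a full turn (within about 3 degrees); there the carousel drops 13 mm by its own weight and locks to the drive. Until then it turns either way at 1 to 3 N on a pot. Pushed at a pot at up to about 0.07 m/s it drops as it passes.
- analyser: White analyser box 220 x 220 x 70 mm, fixed to the counter, the spindle at its middle; origin under its centre, x and y along its sides. The drive plate lies on its top, hidden under the carousel.
- drive (a joint): Wind-up of the analyser's drive plate, rad, positive anticlockwise from above: 0 at rest, spring-centred (2 N m/rad, about 32 N per rad at a pot). A riding carousel drags it by less than 0.1; once the carousel has dropped, pushing on winds it, and beyond 0.45 either way the drive is strained.
- start_roller (a point): Centre of the white roller (30 mm diameter, 16 mm wide along x) on top of the start switch's steel lever (14 mm wide, pivot 88 mm below this point). Upright, it is 150 mm above the counter. x is along the pivot, z up the lever, y the sideways direction in which it swings. The switch's body beside it (-x side) is 50 x 45 mm, 102 mm tall with its rubber pin, on a foot 90 x 80 mm, fixed.
- start_lever (a joint): Angle of the switch's lever, rad: 0 upright, spring-centred (0.45 N m/rad, about 2.5 N at the roller to trip). Positive swings the roller to its -y side, negative to its +y side; it trips at 0.4 rad either way (roller moved about 35 mm sideways) and stops at 0.9.
- pill_bottle: White jar with a blue cap, 62 mm diameter, 95 mm tall, beyond the switch; origin under its centre. Leave in place.
- amber_bottle: Amber bottle, 52 mm diameter, 100 mm tall, on the robot's side of the switch; origin under its centre. Leave in place.
- counting_tray: White tablet counting tray 100 x 180 x 22 mm, at the far side of the counter; origin under its centre. Leave in place.
- bowl_mid (a point): Round steel bowl, 120 mm diameter, 50 mm tall, right front of the robot; point on its axis half-way up. Leave in place.
- spatula: Blue spatula 190 mm long lying at the left front; origin near its middle. Leave in place.
- carton: White carton 190 x 90 x 70 mm on the left; origin under its centre. Leave in place.
Mind the look-alikes: they are no part of the job. There is more than one size of the part that bears start_roller; the job needs the smallest.

How it is judged:
By the outcome, as a careful person would: the job done as asked, in the order asked, and still so for the second after the job is handed in, with the robot touching nothing.
It also fails if it takes over 64 s, if anything falls off the work surface, if the arm or the gripper's body presses on something with over 40 N, if the wrist force passes 120 N, or if a joint passes its speed limit or range.

## Working session

There is one attempt and no reset: what is moved stays moved. The work goes in short steps, Python scripts to look and compute and a shell command to move; the robot and the scene stay as the last step left them, time stands still between calls to the robot, and variables do not carry over. Pictures are saved under pics/ and viewed, and the job is handed in when it is done.

```bash
ls; mkdir -p pics; python3 - <<'E'
from bench import get_obs,camera,tcp_to_grasp
import cv2
print(tcp_to_grasp); o=get_obs(); print(o)
for n in ("scene","top","wrist"):
    c=camera(n); cv2.imwrite(f"pics/{n}0.png",c["color"][:,:,::-1]); print({k:v for k,v in c.items() if k!="color"})
E
```

```text
pics
0.0187
{'time_s': 0.0, 'q': array([ 8.99707691e-01,  1.81549869e-01,  1.60800881e+00,  1.54675212e-05,
        1.35379721e+00, -2.06309921e-01]), 'dq': array([-4.45123615e-04, -3.06009632e-04,  8.25251931e-04, -9.58722883e-05,
        9.59632814e-04,  1.98803812e-04]), 'joint_efforts': array([ 8.96675988e-05, -4.44856632e+01, -3.51349425e+01, -1.64526896e-04,
        8.94212164e-03,  4.89659760e-05]), 'eef_pos': array([0.25736382, 0.51357039, 0.2303788 ]), 'eef_rot': array([-3.81315337e-04,  2.30304845e-01,  9.73118133e-01, -7.94928730e-04]), 'wrist_force': array([ 0.28268695,  0.11458248, -0.24758714]), 'torque': array([-0.00603012,  0.00971648, -0.03324257]), 'opening': 1.0008556214346038}
{'vfov': 46.39966658758707, 'cx': 263.53101469607975, 'cy': 196.65025785599667, 'k1': -0.15886611530679115, 'eye': array([1.56247403, 0.8089148 , 0.88946138]), 'orientation': array([-0.22289183,  0.38025448,  0.78248194, -0.43982698])}
{'vfov': 44.99022840520692, 'cx': 257.9262573116209, 'cy': 190.25104338673543, 'k1': -0.05334162011733548, 'eye': array([0.26922384, 0.03806943, 1.7021151 ]), 'orientation': array([-0.05014075,  0.70727292, -0.70223778,  0.0641328 ])}
{'vfov': 63.26453409662801, 'cx': 258.55077185909386, 'cy': 185.5635526671234, 'k1': 0.028591920337780803, 'T_tool_cam': array([[ 8.99889553e-04, -9.52759214e-01, -3.03725319e-01,
         7.67429919e-02],
       [ 9.99999067e-01,  5.45316202e-04,  1.25222908e-03,
        -1.98434198e-04],
       [-1.02744646e-03, -3.03726163e-01,  9.52758816e-01,
        -1.41802706e-01],
       [ 0.00000000e+00,  0.00000000e+00,  0.00000000e+00,
         1.00000000e+00]])}
```

View pics/scene0.png

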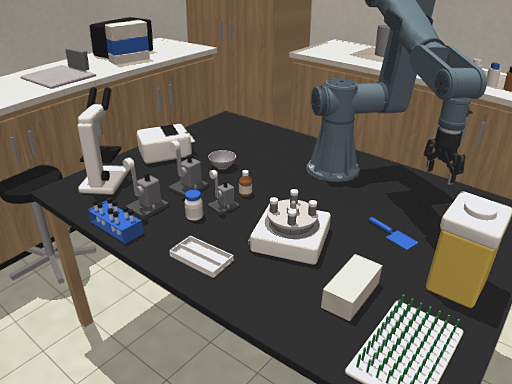

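View pics/top0.png

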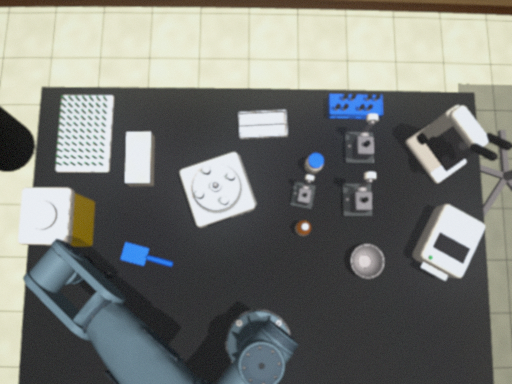

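View pics/wrist0.png

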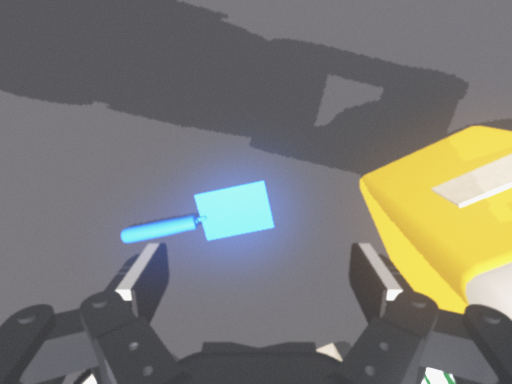

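The top view shows the analyser at about (217,189). The smallest switch is at (304,190), with its roller near (310,178), the amber bottle at (303,228) and the jar at (315,161). I'll enlarge those areas.

```bash
cat > h.py <<'E'
import numpy as np
from scipy.spatial.transform import Rotation as R
import cv2
def qR(q): return R.from_quat([q[1],q[2],q[3],q[0]]).as_matrix()
def pose(c,o=None):
    if 'eye' in c: return qR(c['orientation']),np.array(c['eye'])
    T=np.array(c['T_tool_cam']); A=qR(o['eef_rot']); return A@T[:3,:3],o['eef_pos']+A@T[:3,3]
def f(c): return 192/np.tan(np.radians(c['vfov']/2))
def ray(c,u,v,o=None):
    d=np.array([u-c['cx'],v-c['cy']])/f(c); s=d.copy()
    for _ in range(20): s=d/(1+c['k1']*(s@s))
    M,e=pose(c,o); return e,M@np.array([s[0],s[1],1])
def onz(c,u,v,z,o=None):
    e,d=ray(c,u,v,o); return e+d*(z-e[2])/d[2]
def proj(c,p,o=None):
    M,e=pose(c,o); x=M.T@(np.array(p)-e); s=x[:2]/x[2]; s=s*(1+c['k1']*(s@s)); return s*f(c)+[c['cx'],c['cy']]
def tri(rs):
    A=0;b=0
    for e,d in rs:
        d=d/np.linalg.norm(d); P=np.eye(3)-np.outer(d,d); A=A+P; b=b+P@e
    return np.linalg.solve(A,b)
E
python3 - <<'E'
import cv2
t=cv2.imread("pics/top0.png"); s=cv2.imread("pics/scene0.png")
cv2.imwrite("pics/t_an.png",cv2.resize(t[145:235,170:265],None,fx=6,fy=6,interpolation=2))
cv2.imwrite("pics/t_sw.png",cv2.resize(t[145:240,280:385],None,fx=6,fy=6,interpolation=2))
cv2.imwrite("pics/s_an.png",cv2.resize(s[180:265,240:340],None,fx=6,fy=6,interpolation=2))
cv2.imwrite("pics/s_sw.png",cv2.resize(s[135:225,120:260],None,fx=5,fy=5,interpolation=2))
E
```

```text
(no output)
```

View pics/t_an.png

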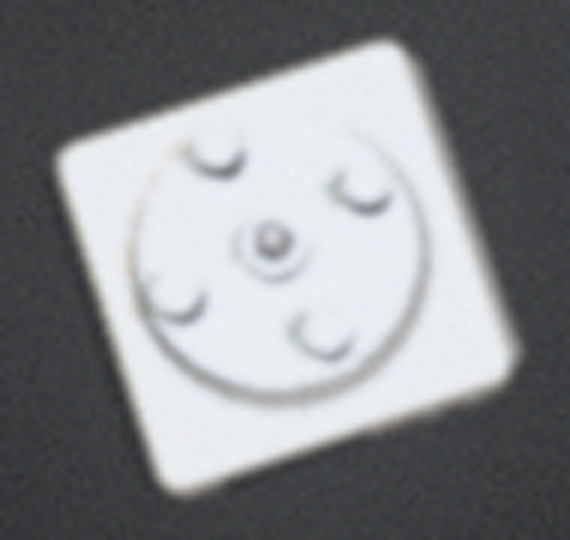

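View pics/t_sw.png

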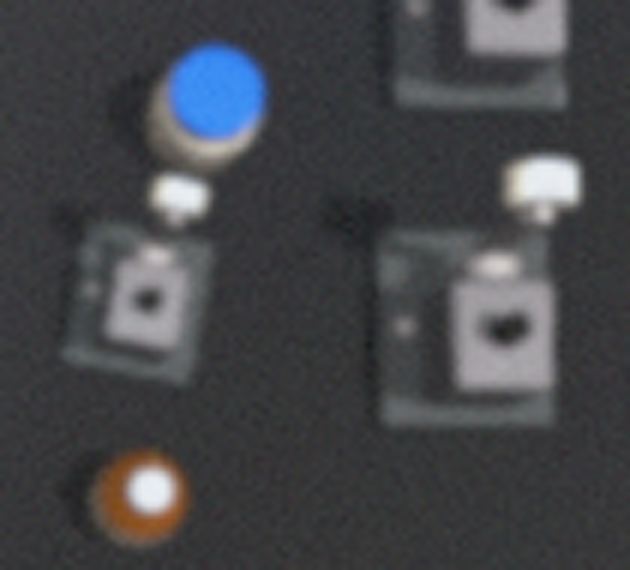

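View pics/s_an.png

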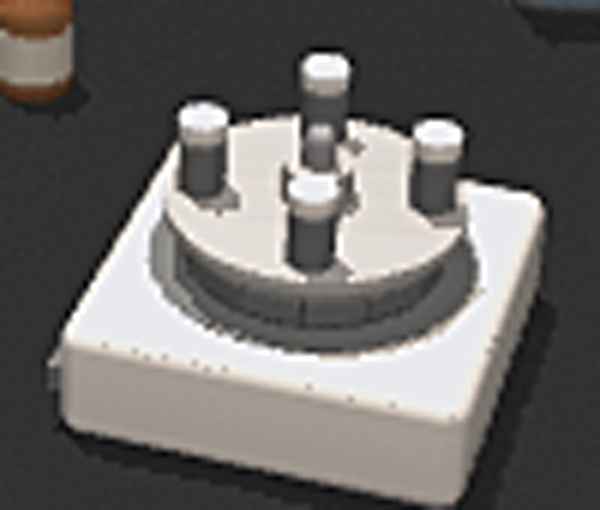

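View pics/s_sw.png

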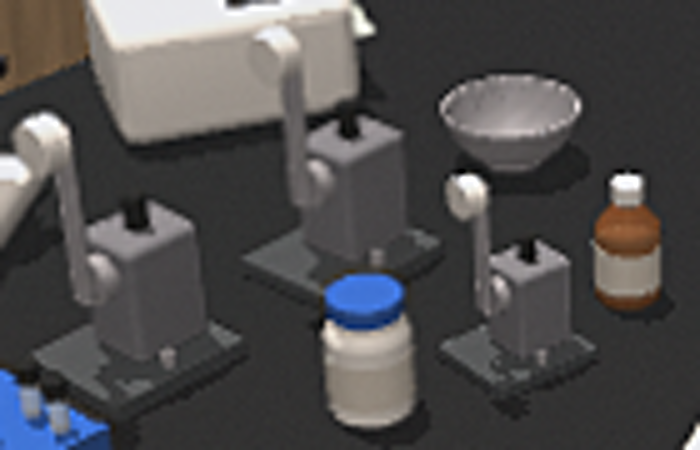

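```bash
python3 - <<'E'
from h import *
from bench import camera
t=camera("top"); s=camera("scene")
T=lambda u,v:(170+u/6,145+v/6); S=lambda u,v:(240+u/6,180+v/6)
T2=lambda u,v:(280+u/6,145+v/6); S2=lambda u,v:(120+u/5,135+v/5)
np.set_printoptions(precision=4,suppress=True)
def tr(n,a,b):
    p=tri([ray(t,*a),ray(s,*b)]); print(n,p,proj(t,p)-a,proj(s,p)-b)
    return p
tr("tip",T(272,238),S(320,130))
tr("roller",T2(180,194),S2(467,197))
tr("pill cap",T2(218,88),S2(364,290)); tr("amber cap",T2(152,488),S2(627,182)); 
for n,a in dict(A=(325,63),B=(437,127),C=(313,185),D=(204,112)).items():
    print(n,onz(s,*S(*a),.150))
for n,a in dict(A=(214,146),B=(360,180),C=(178,290),D=(320,325)).items():
    print(n,onz(t,*T(*a),.150))
print("box corners",[onz(t,*T(*a),.07) for a in ((60,150),(398,40),(518,358),(172,494))])
print("sw body",[onz(t,*T2(*a),.092) for a in ((120,258),(190,268),(178,350),(105,335))])
print("foot",[onz(t,*T2(*a),.01) for a in ((88,222),(212,242),(188,382),(65,355))])
print("pin",onz(t,*T2(148,298),.102))
E
```

```text
tip [0.5411 0.1526 0.148 ] [ 0.0513 -0.0308] [0.0638 0.0058]
roller [ 0.5686 -0.1692  0.149 ] [-0.2237  0.1753] [-0.271  -0.0563]
pill cap [ 0.6434 -0.2002  0.0959] [-0.119   0.0983] [-0.153  -0.0343]
amber cap [ 0.4055 -0.1582  0.0979] [-0.0607  0.0431] [-0.0672 -0.011 ]
A [0.484  0.1165 0.15  ]
B [0.5023 0.2008 0.15  ]
C [0.5905 0.1819 0.15  ]
D [0.5678 0.0958 0.15  ]
A [0.5934 0.1867 0.15  ]
B [0.5745 0.1034 0.15  ]
C [0.5104 0.205  0.15  ]
D [0.4911 0.1247 0.15  ]
box corners [array([0.6069, 0.2863, 0.07  ]), array([0.6764, 0.0852, 0.07  ]), array([0.4839, 0.0118, 0.07  ]), array([0.4018, 0.2141, 0.07  ])]
sw body [array([ 0.5415, -0.1417,  0.092 ]), array([ 0.5359, -0.183 ,  0.092 ]), array([ 0.4872, -0.1753,  0.092 ]), array([ 0.4957, -0.1325,  0.092 ])]
foot [array([ 0.5778, -0.1312,  0.01  ]), array([ 0.566 , -0.2081,  0.01  ]), array([ 0.4785, -0.1921,  0.01  ]), array([ 0.4946, -0.1164,  0.01  ])]
pin [ 0.5163 -0.1567  0.102 ]
```

```bash
python3 -m inch '[{"delta_pos":[0,0,0],"rotation":[0,0,-0.1162]},{"delta_pos":[0,0,0],"rotation":[0,0,-0.1162]},{"delta_pos":[0,0,0],"rotation":[0,0,-0.1162]},{"delta_pos":[0,0,0],"rotation":[0,0,-0.1162]}]' 0
python3 -m inch '[{"delta_pos":[-3,-3,0],"rotation":[0,0,0]},{"delta_pos":[-3,-3,0],"rotation":[0,0,0]},{"delta_pos":[-3,-3,0],"rotation":[0,0,0]},{"delta_pos":[-3,-3,0],"rotation":[0,0,0]},{"delta_pos":[-3,-3,0],"rotation":[0,0,0]},{"delta_pos":[-3,-3,0],"rotation":[0,0,0]},{"delta_pos":[-3,-3,0],"rotation":[0,0,0]},{"delta_pos":[-3,-3,0],"rotation":[0,0,0]},{"delta_pos":[-3,-3,0],"rotation":[0,0,0]},{"delta_pos":[-2,-2,0],"rotation":[0,0,0]}]'
python3 - <<'E'
from bench import get_obs,camera
from h import *
o=get_obs();w=camera("wrist");cv2.imwrite("pics/w1.png",w["color"][:,:,::-1])
print(o['eef_pos'],o['eef_rot'],o['time_s'])
c=np.array([.541,.152])
for z in (.107,):
  for a in (32,122,212,302): print(a,proj(w,[c[0]+.062*np.cos(np.radians(a)),c[1]+.062*np.sin(np.radians(a)),.152],o))
print(proj(w,[.541,.152,.148],o), proj(w,[.5686,-.1692,.149],o))
E
```

```text
time_s: 0.65
eef_pos: [0.2577, 0.5139, 0.2311]
eef_rot: [-0.0, -0.002, 1.0, -0.0]
wrist_force: [-0.5, -0.4, -0.3]
opening: 0.329
time_s: 1.65
eef_pos: [0.5495, 0.2216, 0.2312]
eef_rot: [0.0, 0.001, 1.0, -0.0]
wrist_force: [-0.1, 0.9, -0.3]
opening: -0.0
[0.54947173 0.22164963 0.23120249] [ 1.93716048e-04  9.04864610e-04  9.99999546e-01 -2.25512894e-04] 1.65
32 [212.65955686 246.2724726 ]
122 [235.00047144 138.62913966]
212 [109.45203481 109.67516199]
302 [100.00559899 223.82763975]
[166.51036517 181.35088735] [-280.64476899  218.37857235]
```

View pics/w1.png

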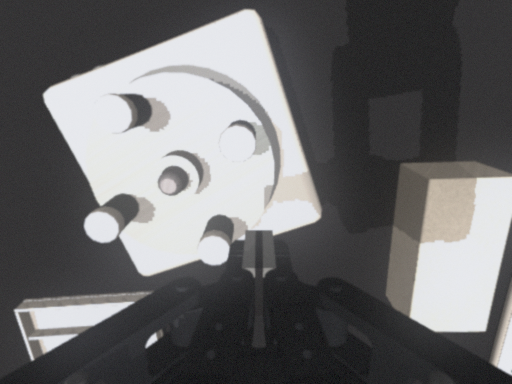

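The wrist view agrees with the estimate. The spindle tip is at (168,184) against a predicted (167,181), and the pots are within 5 px of their predicted positions. I'll go down into the gap between two pots.

```bash
python3 -m inch '[{"delta_pos":[-0.7,-1.2,2],"rotation":[0,0,0]},{"delta_pos":[0,0,3],"rotation":[0,0,0]},{"delta_pos":[0,0,3],"rotation":[0,0,0]},{"delta_pos":[0,0,2.4],"rotation":[0,0,0]},{"delta_pos":[0,0,1],"rotation":[0,0,0]},{"delta_pos":[0,0,0],"rotation":[0,0,0]}]'
python3 - <<'E'
from bench import get_obs,camera
from h import *
o=get_obs();w=camera("wrist");cv2.imwrite("pics/w2.png",w["color"][:,:,::-1])
print(o['eef_pos'],o['eef_rot'],o['time_s'],o['wrist_force'])
p=o['eef_pos'][:2];c=np.array([.541,.152]);d=p-c
print(np.hypot(*d),np.degrees(np.arctan2(d[1],d[0])))
P=lambda a:c+.062*np.array([np.cos(np.radians(a)),np.sin(np.radians(a))])
q=p;s=[]
for k in range(1,67):
  n=P(77+5.5*k); d=(n-q)*100; q=n; s.append("%d:[%.2f,%.2f]"%(k,-d[0],d[1]))
print(" ".join(s))
E
```

```text
time_s: 2.3
eef_pos: [0.5535, 0.212, 0.1157]
eef_rot: [-0.002, -0.0, 1.0, -0.0]
wrist_force: [0.1, -1.2, 0.5]
opening: 0.001
[0.55345303 0.21196096 0.11569085] [-1.69795750e-03 -7.67163964e-05  9.99998516e-01 -2.81659022e-04] 2.3 [ 0.08210552 -1.22022498  0.50118338]
0.061240463366001245 78.26728007117012
1:[0.44,0.15] 2:[0.59,0.05] 3:[0.59,-0.01] 4:[0.59,-0.06] 5:[0.58,-0.12] 6:[0.57,-0.18] 7:[0.55,-0.23] 8:[0.52,-0.28] 9:[0.49,-0.33] 10:[0.46,-0.38] 11:[0.42,-0.42] 12:[0.38,-0.46] 13:[0.33,-0.49] 14:[0.29,-0.52] 15:[0.23,-0.55] 16:[0.18,-0.57] 17:[0.13,-0.58] 18:[0.07,-0.59] 19:[0.01,-0.59] 20:[-0.04,-0.59] 21:[-0.10,-0.59] 22:[-0.16,-0.57] 23:[-0.21,-0.56] 24:[-0.26,-0.53] 25:[-0.31,-0.51] 26:[-0.36,-0.47] 27:[-0.40,-0.44] 28:[-0.44,-0.40] 29:[-0.48,-0.35] 30:[-0.51,-0.30] 31:[-0.54,-0.25] 32:[-0.56,-0.20] 33:[-0.58,-0.15] 34:[-0.59,-0.09] 35:[-0.59,-0.03] 36:[-0.59,0.02] 37:[-0.59,0.08] 38:[-0.58,0.14] 39:[-0.56,0.19] 40:[-0.54,0.24] 41:[-0.52,0.30] 42:[-0.49,0.34] 43:[-0.45,0.39] 44:[-0.41,0.43] 45:[-0.37,0.47] 46:[-0.32,0.50] 47:[-0.27,0.53] 48:[-0.22,0.55] 49:[-0.17,0.57] 50:[-0.11,0.58] 51:[-0.05,0.59] 52:[0.00,0.59] 53:[0.06,0.59] 54:[0.12,0.58] 55:[0.17,0.57] 56:[0.23,0.55] 57:[0.28,0.53] 58:[0.33,0.50] 59:[0.37,0.46] 60:[0.42,0.43] 61:[0.45,0.38] 62:[0.49,0.34] 63:[0.52,0.29] 64:[0.54,0.24] 65:[0.57,0.19] 66:[0.58,0.13]
```

View pics/w2.png

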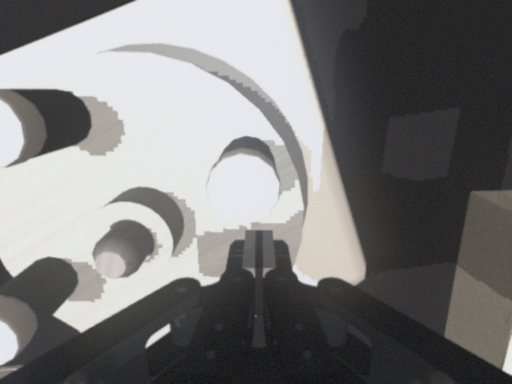

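```bash
python3 -m inch '[{"delta_pos":[0.45,0.1,0],"rotation":[0,0,0]},{"delta_pos":[0.6,0.05,0],"rotation":[0,0,0]},{"delta_pos":[0.6,0,0],"rotation":[0,0,0]},{"delta_pos":[0.6,-0.05,0],"rotation":[0,0,0]}]'
python3 -m inch '[{"delta_pos":[0.6,-0.1,0],"rotation":[0,0,0]},{"delta_pos":[0.55,-0.2,0],"rotation":[0,0,0]}]'
```

```text
time_s: 2.75
eef_pos: [0.5322, 0.2132, 0.1181]
eef_rot: [0.001, -0.0, 1.0, 0.0]
wrist_force: [1.9, -0.2, 1.2]
opening: -0.001
time_s: 2.95
eef_pos: [0.5208, 0.21, 0.1178]
eef_rot: [0.001, -0.0, 1.0, 0.0]
wrist_force: [1.6, -0.6, -0.4]
opening: -0.001
```

```bash
python3 -m inch '[{"delta_pos":[0.55,-0.23,0],"rotation":[0,0,0]},{"delta_pos":[0.52,-0.28,0],"rotation":[0,0,0]},{"delta_pos":[0.49,-0.33,0],"rotation":[0,0,0]}]'
```

```text
time_s: 3.25
eef_pos: [0.5055, 0.2011, 0.1175]
eef_rot: [0.001, -0.0, 1.0, -0.0]
wrist_force: [5.3, -0.1, 0.7]
opening: -0.002
```

```bash
cat > chk.py <<'E'
import sys
from bench import get_obs,camera
from h import *
o=get_obs();w=camera("wrist");s=camera("scene");o2=get_obs()
a=cv2.resize(s["color"][175:265,240:340],None,fx=4,fy=4,interpolation=2)
b=w["color"]; b=cv2.resize(b,(480,360)); im=np.vstack([a,]) ; im=np.hstack([im,b[:360]])
cv2.imwrite(f"pics/c{sys.argv[1]}.png",im[:,:,::-1]); print(im.shape,o['eef_pos'],o['wrist_force'],o['torque'],o2['wrist_force'],o2['time_s'])
E
python3 chk.py 1
```

```text
(360, 880, 3) [0.50545396 0.20114152 0.11754223] [ 5.29986735 -0.14944591  0.69745923] [-0.1400508  -0.60128099  0.09641608] [1.26712264 0.29202932 0.32348115] 3.35
```

View pics/c1.png

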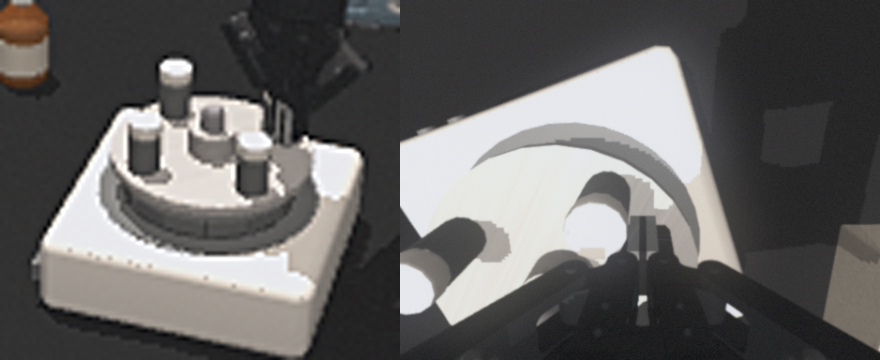

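```bash
cat > rim.py <<'E'
from bench import get_obs,camera
from h import *
o=get_obs();s=camera("scene");g=s["color"].astype(float).mean(2)
r=[]
for x in range(276,306,4):
    col=g[215:240,x-1:x+2].mean(1); d=np.diff(col); i=int(np.argmin(d)); r.append(215+i)
print("rim",r,"F",np.round(get_obs()['wrist_force'],1))
E
python3 rim.py
python3 -m inch '[{"delta_pos":[0.46,-0.38,0],"rotation":[0,0,0]},{"delta_pos":[0.42,-0.42,0],"rotation":[0,0,0]},{"delta_pos":[0.38,-0.46,0],"rotation":[0,0,0]}]'; python3 rim.py
```

```text
rim [222, 223, 225, 225, 226, 226, 226, 227] F [1.1 0.8 0.8]
time_s: 3.7
eef_pos: [0.4918, 0.1889, 0.1171]
eef_rot: [-0.0, -0.0, 1.0, 0.0]
wrist_force: [1.8, 1.6, 0.2]
opening: -0.001
rim [222, 224, 225, 225, 226, 226, 225, 225] F [0.5 0.1 0.4]
```

```bash
python3 -m inch '[{"delta_pos":[0.33,-0.49,0],"rotation":[0,0,0]},{"delta_pos":[0.29,-0.52,0],"rotation":[0,0,0]},{"delta_pos":[0.23,-0.55,0],"rotation":[0,0,0]}]'; python3 rim.py
```

```text
time_s: 4.05
eef_pos: [0.4835, 0.1731, 0.1172]
eef_rot: [-0.0, -0.0, 1.0, 0.0]
wrist_force: [1.1, 1.3, 0.7]
opening: -0.001
rim [222, 224, 225, 226, 226, 226, 225, 225] F [-1.  -0.1 -0.2]
```

```bash
sleep 1; echo
python3 -m inch '[{"delta_pos":[0.18,-0.57,0],"rotation":[0,0,0]},{"delta_pos":[0.13,-0.58,0],"rotation":[0,0,0]},{"delta_pos":[0.07,-0.59,0],"rotation":[0,0,0]}]'; python3 rim.py
```

```text
time_s: 4.4
eef_pos: [0.4802, 0.1556, 0.1173]
eef_rot: [0.0, -0.0, 1.0, 0.0]
wrist_force: [1.0, 1.5, 0.3]
opening: 0.002
rim [222, 224, 225, 215, 228, 226, 225, 225] F [0.4 0.  0.8]
```

```bash
python3 -m inch '[{"delta_pos":[0.01,-0.59,0],"rotation":[0,0,0]},{"delta_pos":[-0.04,-0.59,0],"rotation":[0,0,0]},{"delta_pos":[-0.1,-0.59,0],"rotation":[0,0,0]}]'; python3 rim.py; python3 chk.py 2
```

```text
time_s: 4.75
eef_pos: [0.4814, 0.1379, 0.1172]
eef_rot: [-0.0, -0.0, 1.0, 0.0]
wrist_force: [0.3, 2.3, 0.4]
opening: 0.0
rim [222, 224, 225, 226, 226, 215, 226, 225] F [ 0.6 -0.2 -0. ]
(360, 880, 3) [0.48158726 0.13702377 0.11719648] [ 0.58961056 -0.2126205  -0.04510438] [ 0.04568699  0.04473778 -0.02707441] [-1.19076346  0.18133826  1.41183052] 4.9
```

View pics/c2.png

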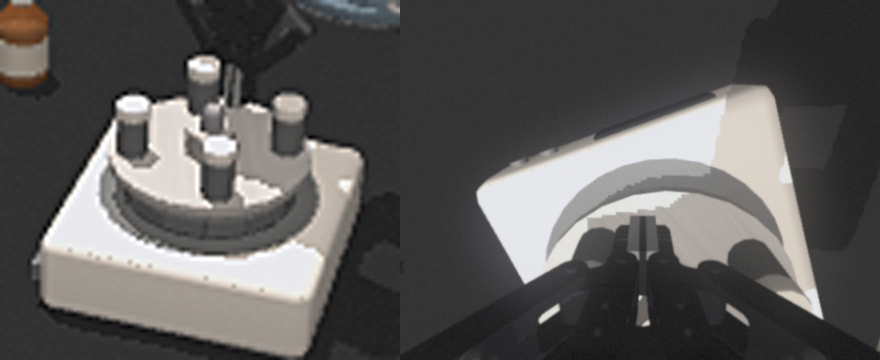

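The carousel is still riding: the pots have turned but the rim is at the same height. I'll keep pushing.

```bash
python3 -m inch '[{"delta_pos":[-0.16,-0.57,0],"rotation":[0,0,0]},{"delta_pos":[-0.21,-0.56,0],"rotation":[0,0,0]},{"delta_pos":[-0.26,-0.53,0],"rotation":[0,0,0]}]'; python3 rim.py
```

```text
time_s: 5.2
eef_pos: [0.4878, 0.1213, 0.1172]
eef_rot: [-0.0, -0.0, 1.0, -0.0]
wrist_force: [-0.6, 1.6, 0.7]
opening: -0.004
rim [222, 224, 225, 226, 226, 226, 215, 222] F [-0.6 -1.1 -0.5]
```

```bash
python3 -m inch '[{"delta_pos":[-0.31,-0.51,0],"rotation":[0,0,0]},{"delta_pos":[-0.36,-0.47,0],"rotation":[0,0,0]},{"delta_pos":[-0.4,-0.44,0],"rotation":[0,0,0]}]'; python3 rim.py
```

```text
time_s: 5.55
eef_pos: [0.4988, 0.1072, 0.1173]
eef_rot: [-0.0, 0.0, 1.0, 0.0]
wrist_force: [-1.8, 1.0, -0.5]
opening: 0.001
rim [222, 224, 225, 226, 226, 226, 226, 225] F [-0.7 -0.1 -0. ]
```

```bash
python3 -m inch '[{"delta_pos":[-0.44,-0.4,0],"rotation":[0,0,0]},{"delta_pos":[-0.48,-0.35,0],"rotation":[0,0,0]},{"delta_pos":[-0.51,-0.3,0],"rotation":[0,0,0]}]'; python3 rim.py
```

```text
time_s: 5.9
eef_pos: [0.5132, 0.0967, 0.1173]
eef_rot: [-0.0, -0.0, 1.0, -0.0]
wrist_force: [-1.1, 0.8, 0.2]
opening: 0.002
rim [223, 224, 225, 226, 226, 226, 226, 225] F [-1.5 -1.7  0.2]
```

```bash
python3 -m inch '[{"delta_pos":[-0.54,-0.25,0],"rotation":[0,0,0]},{"delta_pos":[-0.56,-0.2,0],"rotation":[0,0,0]},{"delta_pos":[-0.58,-0.15,0],"rotation":[0,0,0]}]'; python3 rim.py
```

```text
time_s: 6.25
eef_pos: [0.529, 0.0914, 0.1168]
eef_rot: [-0.001, 0.0, 1.0, 0.0]
wrist_force: [-6.5, 4.6, 0.2]
opening: 0.001
rim [226, 228, 215, 230, 230, 232, 231, 230] F [-3.7  2.  -1.9]
```

The rim dropped about 4 px and the force rose, so it has dropped. I'm backing off at once.

```bash
python3 -m inch '[{"delta_pos":[0.58,0.15,0],"rotation":[0,0,0]},{"delta_pos":[0.56,0.2,0],"rotation":[0,0,0]},{"delta_pos":[0.54,0.25,0],"rotation":[0,0,0]},{"delta_pos":[0.25,0.15,0],"rotation":[0,0,0]}]'; python3 rim.py; python3 chk.py 3
```

```text
time_s: 6.7
eef_pos: [0.51, 0.0988, 0.1176]
eef_rot: [0.0, -0.0, 1.0, -0.0]
wrist_force: [0.8, -0.4, 0.7]
opening: 0.001
rim [226, 217, 229, 229, 229, 229, 229, 230] F [ 0.5 -0.2 -0.2]
(360, 880, 3) [0.50978076 0.09900759 0.1175752 ] [ 0.496434   -0.17621426 -0.20212548] [0.02548314 0.00353803 0.01028286] [-0.19674007  0.28887096 -0.44837817] 6.85
```

View pics/c3.png

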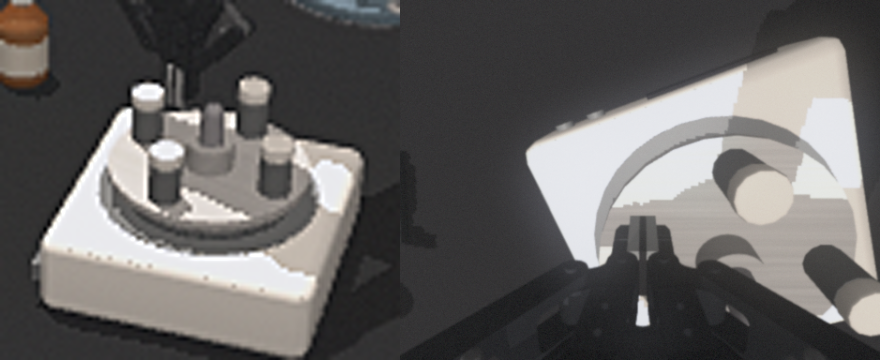

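The carousel is home, with its plate low and more of the spindle showing. Next I'll lift clear and move over beside the roller.

```bash
python3 -m inch '[{"delta_pos":[0,0,-1.5],"rotation":[0,0,0]},{"delta_pos":[0,0,-3],"rotation":[0,0,0]},{"delta_pos":[0,0,-3],"rotation":[0,0,0]},{"delta_pos":[0,0,-3],"rotation":[0,0,0]},{"delta_pos":[0,0,-1],"rotation":[0,0,0]}]'
python3 -m inch '[{"delta_pos":[-0.9,-2.8,0],"rotation":[0,0,0]},{"delta_pos":[-0.9,-2.8,0],"rotation":[0,0,0]},{"delta_pos":[-0.9,-2.8,0],"rotation":[0,0,0]},{"delta_pos":[-0.9,-2.8,0],"rotation":[0,0,0]},{"delta_pos":[-0.9,-2.8,0],"rotation":[0,0,0]},{"delta_pos":[-0.9,-2.8,0],"rotation":[0,0,0]},{"delta_pos":[-0.9,-2.8,0],"rotation":[0,0,0]},{"delta_pos":[-0.55,-2.8,0],"rotation":[0,0,0]},{"delta_pos":[0,0,0],"rotation":[0,0,0]},{"delta_pos":[0,0,0],"rotation":[0,0,0]}]'
python3 - <<'E'
from bench import get_obs,camera
from h import *
o=get_obs();w=camera("wrist");cv2.imwrite("pics/w4.png",cv2.resize(w["color"][:,:,::-1],(768,576)))
print(o['eef_pos'],o['time_s'])
t=camera("top");cv2.imwrite("pics/t4.png",cv2.resize(t["color"][145:235,170:265,::-1],None,fx=6,fy=6))
s=camera("scene");cv2.imwrite("pics/s4.png",cv2.resize(s["color"][150:270,180:340,::-1],None,fx=5,fy=5))
print("roller",1.5*proj(w,[.5686,-.1692,.149],o))
E
```

```text
time_s: 7.35
eef_pos: [0.5124, 0.0984, 0.236]
eef_rot: [0.003, 0.0, 1.0, -0.0]
wrist_force: [-0.1, -0.3, 0.2]
opening: 0.002
time_s: 8.35
eef_pos: [0.5784, -0.1258, 0.2311]
eef_rot: [-0.001, 0.001, 1.0, 0.0]
wrist_force: [-0.6, 1.6, 0.1]
opening: -0.001
[ 0.57841962 -0.12575781  0.23112693] 8.35
roller [301.38497189 270.30944134]
```

View pics/w4.png

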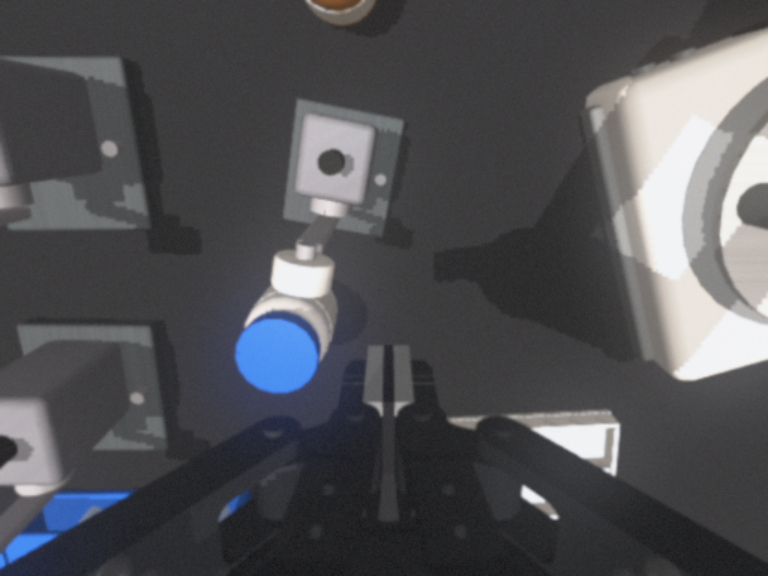

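View pics/s4.png

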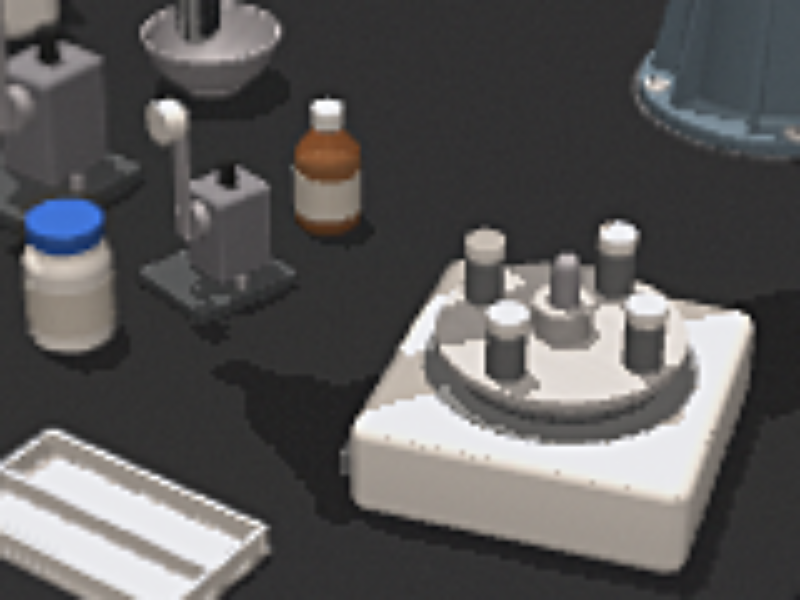

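The roller is at (303,271) in the wrist picture, against a predicted (301,270), and the carousel is level and low. Now I'll go down beside the roller on its +y side.

```bash
python3 -m inch '[{"delta_pos":[0,0,2],"rotation":[0,0,0]},{"delta_pos":[0,0,3],"rotation":[0,0,0]},{"delta_pos":[0,0,3],"rotation":[0,0,0]},{"delta_pos":[0,0,1.6],"rotation":[0,0,0]},{"delta_pos":[0,0,0],"rotation":[0,0,0]}]'
python3 -m inch '[{"delta_pos":[0.12,-0.6,0],"rotation":[0,0,0]},{"delta_pos":[0.12,-0.6,0],"rotation":[0,0,0]},{"delta_pos":[0.12,-0.6,0],"rotation":[0,0,0]},{"delta_pos":[0.12,-0.6,0],"rotation":[0,0,0]},{"delta_pos":[0.12,-0.6,0],"rotation":[0,0,0]}]'
```

```text
time_s: 9.0
eef_pos: [0.5768, -0.1235, 0.1334]
eef_rot: [-0.003, -0.001, 1.0, 0.001]
wrist_force: [-0.5, 0.3, -0.2]
opening: -0.006
time_s: 9.5
eef_pos: [0.5731, -0.1563, 0.1371]
eef_rot: [0.001, 0.0, 1.0, -0.0]
wrist_force: [0.9, 0.2, 0.8]
opening: -0.001
```

```bash
python3 -m inch '[{"delta_pos":[0.12,-0.6,0],"rotation":[0,0,0]},{"delta_pos":[0.12,-0.6,0],"rotation":[0,0,0]},{"delta_pos":[0.12,-0.6,0],"rotation":[0,0,0]},{"delta_pos":[0.12,-0.6,0],"rotation":[0,0,0]},{"delta_pos":[0.12,-0.6,0],"rotation":[0,0,0]},{"delta_pos":[0,0,0],"rotation":[0,0,0]}]'
cat > v.py <<'E'
import sys
from bench import get_obs,camera
from h import *
o=get_obs();w=camera("wrist");cv2.imwrite(f"pics/w{sys.argv[1]}.png",w["color"][:,:,::-1])
s=camera("scene");cv2.imwrite(f"pics/s{sys.argv[1]}.png",cv2.resize(s["color"][140:240,170:270,::-1],None,fx=5,fy=5))
print(o['eef_pos'],o['wrist_force'])
E
python3 v.py 5
```

```text
time_s: 10.1
eef_pos: [0.5664, -0.1861, 0.1361]
eef_rot: [-0.0, 0.0, 1.0, 0.0]
wrist_force: [0.1, 2.8, 1.2]
opening: -0.008
[ 0.56643405 -0.18605195  0.13606389] [0.06310364 2.80912799 1.21715442]
```

View pics/w5.png

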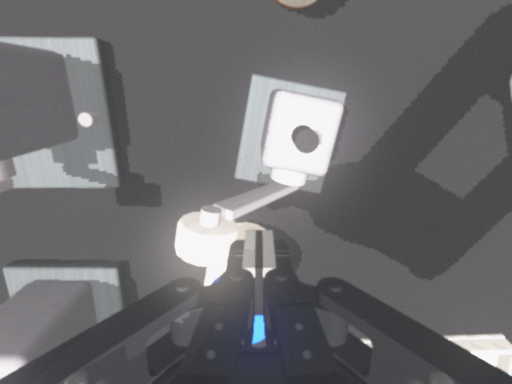

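View pics/s5.png

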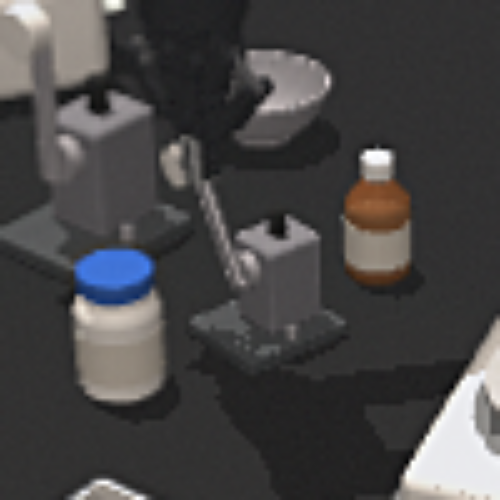

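The roller is about 40 mm over, near the trip point. I'll push further so it's clearly past it.

```bash
python3 -m inch '[{"delta_pos":[0.12,-0.6,0],"rotation":[0,0,0]},{"delta_pos":[0.12,-0.6,0],"rotation":[0,0,0]},{"delta_pos":[0.06,-0.3,0],"rotation":[0,0,0]},{"delta_pos":[0,0,0],"rotation":[0,0,0]},{"delta_pos":[0,0,0],"rotation":[0,0,0]}]'
python3 v.py 6
```

```text
time_s: 10.7
eef_pos: [0.564, -0.2008, 0.1366]
eef_rot: [0.0, 0.0, 1.0, -0.0]
wrist_force: [-0.4, 2.3, 1.4]
opening: -0.001
[ 0.56401136 -0.20077312  0.1365563 ] [-0.40017139  2.27122436  1.43622457]
```

View pics/w6.png

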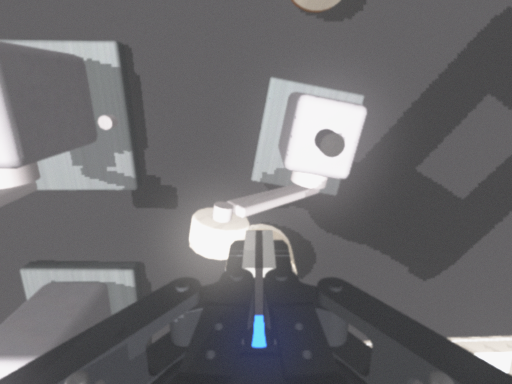

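View pics/s6.png

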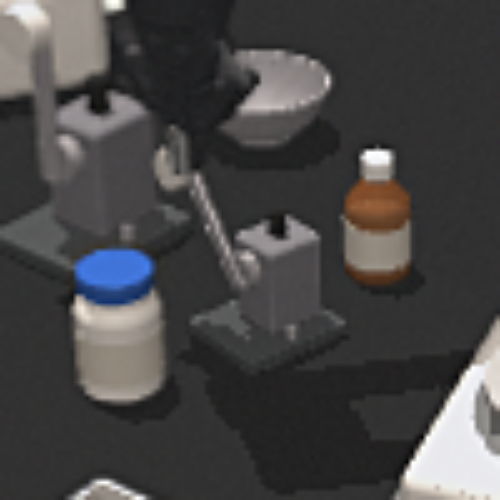

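```bash
python3 - <<'E'
from bench import get_obs,camera
from h import *
o=get_obs();w=camera("wrist")
n=np.array([.978,-.2,0]);r0=np.array([.5686,-.1692,.149])
def ang(o,uv):
    e,d=ray(w,*uv,o); p=e+d*(n@(r0-e))/(n@d); y=(p-r0)@[.2,.978,0]; return p,y,np.arctan2(-y,p[2]-.062),np.hypot(y,p[2]-.062)
print(ang(o,(219,233)))
o5=dict(o); o5['eef_pos']=np.array([.5664,-.1861,.1361]); print(ang(o5,(206,240)))
s=camera("scene")
for uv in ((170+163/5,140+170/5),):
    e,d=ray(s,*uv); p=e+d*(n@(r0-e))/(n@d); print(p,(p-r0)@[.2,.978,0])
for th in (0,.2,.3,.4,.5,.6,.7,.8):
    p=r0+88e-3*(-np.sin(th)*np.array([.2,.978,0]))+[0,0,-.088*(1-np.cos(th))]
    print(th,proj(w,p,o),proj(w,p,o5),(proj(s,p)-[170,140])*5)
E
cd pics; python3 -c "
import cv2
cv2.imwrite('w6z.png',cv2.resize(cv2.imread('w6.png')[150:300,150:330],None,fx=4,fy=4,interpolation=2))"
```

```text
(array([ 0.55799255, -0.22107041,  0.13522168]), np.float64(-0.052850754798594156), np.float64(0.6252016354388549), np.float64(0.09030291557061514))
(array([ 0.55989572, -0.21176393,  0.14317432]), np.float64(-0.043368377078315846), np.float64(0.49068027728244135), np.float64(0.09203307147127708))
[ 0.55489924 -0.23619672  0.12224524] -0.0682629409936755
0 [325.81260929 266.53413411] [295.4571729  262.55150304] [215.63163715 171.71961563]
0.2 [289.54356262 257.95636898] [259.09907035 253.98058894] [201.49707613 164.93048992]
0.3 [271.89220123 252.41614942] [241.63781827 248.46176487] [194.77586032 163.30718485]
0.4 [255.15481997 246.25359684] [225.24033903 242.33134483] [188.37598765 162.87155045]
0.5 [239.70322573 239.64883215] [210.26718546 235.76873065] [182.35913203 163.61235868]
0.6 [225.82967557 232.78427441] [196.99507532 228.95575865] [176.78133162 165.50620139]
0.7 [213.73896167 225.83368982] [185.6099587  222.06563807] [171.69263988 168.51838026]
0.8 [203.54902411 218.95358864] [176.20883538 215.25422487] [167.13689232 172.60387484]
```

View pics/w6z.png

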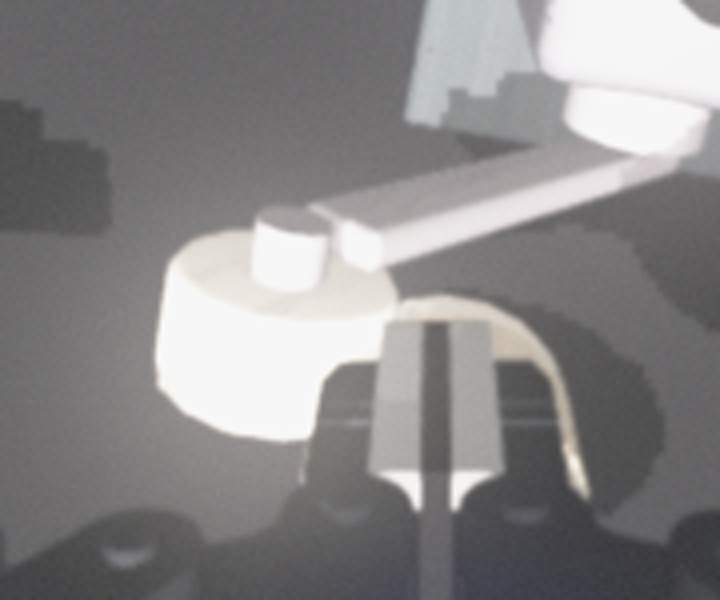

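The lever is at about 0.62 rad, well past the 0.4 trip. I'll ease back along the same line and lift clear.

```bash
python3 -m inch '[{"delta_pos":[-0.14,0.7,0],"rotation":[0,0,0]},{"delta_pos":[-0.14,0.7,0],"rotation":[0,0,0]},{"delta_pos":[-0.14,0.7,0],"rotation":[0,0,0]},{"delta_pos":[-0.14,0.7,0],"rotation":[0,0,0]},{"delta_pos":[-0.14,0.7,0],"rotation":[0,0,0]},{"delta_pos":[-0.14,0.7,0],"rotation":[0,0,0]},{"delta_pos":[-0.14,0.7,0],"rotation":[0,0,0]},{"delta_pos":[-0.14,0.7,0],"rotation":[0,0,0]},{"delta_pos":[-0.14,0.7,0],"rotation":[0,0,0]},{"delta_pos":[-0.14,0.7,0],"rotation":[0,0,0]}]'
python3 -m inch '[{"delta_pos":[-0.1,0.7,0],"rotation":[0,0,0]},{"delta_pos":[0,0.5,0],"rotation":[0,0,0]},{"delta_pos":[0,0,-2],"rotation":[0,0,0]},{"delta_pos":[0,0,-3],"rotation":[0,0,0]},{"delta_pos":[0,0,-3],"rotation":[0,0,0]},{"delta_pos":[0,0,-2],"rotation":[0,0,0]},{"delta_pos":[0,0,0],"rotation":[0,0,0]},{"delta_pos":[0,0,0],"rotation":[0,0,0]},{"delta_pos":[0,0,0],"rotation":[0,0,0]},{"delta_pos":[0,0,0],"rotation":[0,0,0]}]'
python3 - <<'E'
from bench import camera,get_obs
import cv2
print(get_obs()['eef_pos'])
s=camera("scene");cv2.imwrite("pics/s7.png",cv2.resize(s["color"][135:270,160:340,::-1],None,fx=4.4,fy=4.4))
t=camera("top");cv2.imwrite("pics/t7.png",t["color"][:,:,::-1])
w=camera("wrist");cv2.imwrite("pics/w7.png",w["color"][:,:,::-1])
E
python3 rim.py
```

```text
time_s: 11.9
eef_pos: [0.5779, -0.13, 0.1362]
eef_rot: [-0.0, 0.0, 1.0, -0.0]
wrist_force: [0.4, -0.5, -0.2]
opening: -0.002
time_s: 12.9
eef_pos: [0.578, -0.1182, 0.2345]
eef_rot: [-0.001, 0.0, 1.0, 0.001]
wrist_force: [0.5, 0.1, -0.3]
opening: 0.001
[ 0.5780128  -0.11816502  0.23454884]
rim [226, 217, 229, 229, 229, 229, 229, 228] F [ 1.1  0.3 -0.1]
```

View pics/s7.png

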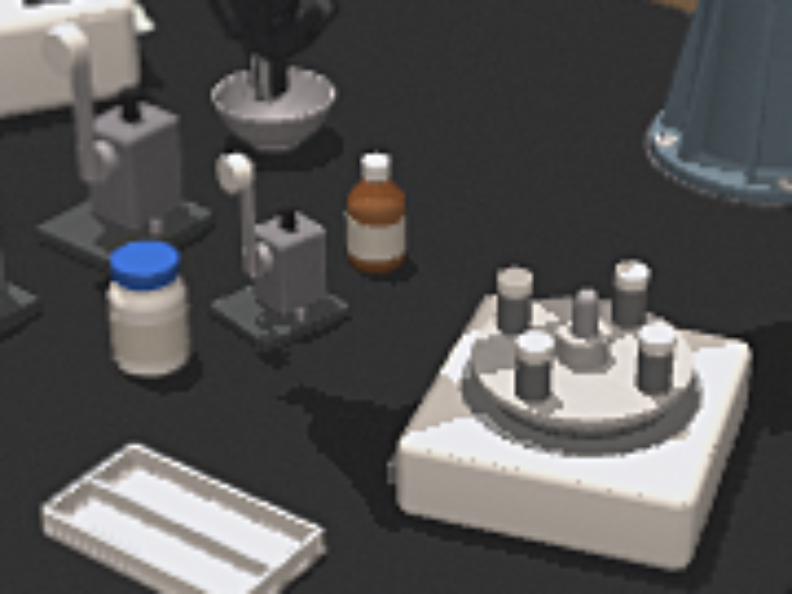

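View pics/t7.png

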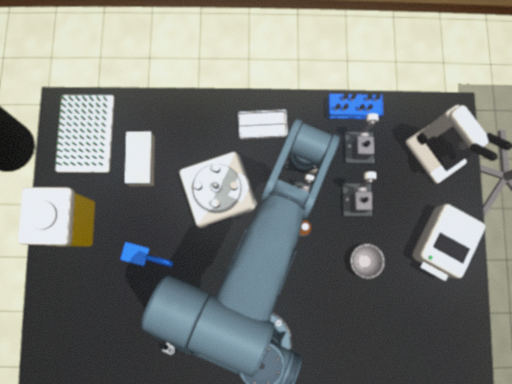

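View pics/w7.png

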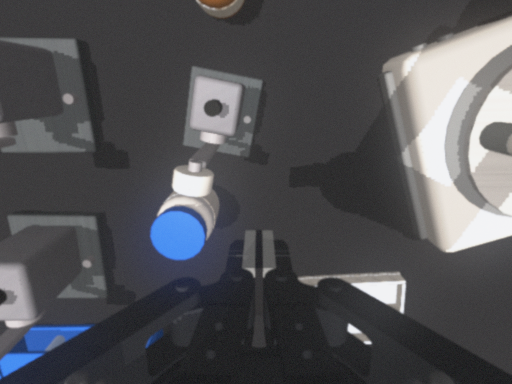

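The lever is upright again, with the roller at scene crop (235,172). The carousel is low and level, the bottles and tray haven't moved, and the tool is clear of everything.

```bash
python3 -c "
from bench import hand_in
print(hand_in())"
```

```text
the job is handed in; nothing more can be done
None
```

I pushed the carousel round until it dropped home, then tripped the start switch and let its lever spring back. The job was handed in at about 13 s, with no verdict reported.

- **Carousel:** I pushed it anticlockwise by one pot at about 0.06 m/s, checking after every 18 mm. It dropped after a bit under half a turn. The plate's rim moved about 4 px down in the scene picture and the push rose to about 8 N. I backed off straight away. From those forces I estimate the drive wound up to about 0.25 rad at most, under the 0.45 limit. In the last pictures the carousel is still low and level.
- **Start switch:** After the drop I pushed the smallest switch's roller about 53 mm to its -y side. The wrist picture put the lever at about 0.62 rad, past the 0.4 trip point. I eased back and lifted clear, and the last pictures show the lever upright.
- **Surroundings:** The bottles, tray, bowl, carton and spatula look unmoved, and the gripper is touching nothing.

One reading looked like a false alarm: 5.3 N partway round. The picture showed the carousel still riding and the force fell away when I stopped, so I carried on. A few single-column rim readings were also off, probably from the pots and their shadows.

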